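Count to the third gap and push the bulb carton home

ROBOT

A 6-joint arm with a two-finger parallel gripper is mounted at the origin on the work surface. World frame = base frame: x ahead of the robot, y to its left, z up, the work surface at z = 0. Lengths are in m, angles in rad, forces in N, time in s.
With the tool pointing down it reaches from about 0.25 to 0.725 m from the base axis. Payload 9.7 kg.
Tool frame: the origin (TCP) lies midway between the tips of the shut fingers; the grasp point (between the pads) lies 19 mm behind it; z points along the fingers, x is the direction in which the jaws open and shut, and the axes are right-handed (so a half turn about z gives the same grasp; the last joint's range is limited). The gripper opens to 85 mm and grips with 20 to 120 N. Pads are 22 mm wide; open, the fingers measure 114 mm over their backs; the gripper's body (76 mm by 85 mm) begins 54 mm behind the grasp point. The pads swing forward as they close: fully open they stand 13 mm farther back than shut.
Start: joints at [1.217, 0.087, 0.176, 1.66, 0, 1.571], TCP at [0.191, 0.516, 0.231] pointing down, gripper open.
Joint ranges: [-3.13, 3.13], [-0.85, 1.81], [-1.15, 1.24], [-2.2, 2.28], [-1.44, 1.52], [-3.14, 3.14]. Speed limits (rad/s): [2.22, 2.22, 2.57, 3.14, 3.14, 3.14].

INTERFACE

Orientations are given as [roll, pitch, yaw] about the fixed x, y, z axes, in that order (R = Rz(yaw) Ry(pitch) Rx(roll)).
In Python, from workcell import * gives the robot as it stands.
- The arm moves only by the tool carry_out, never from a script. Its argument "moves" is a list of rows, each an object of numbers: "x", "y", "z": the shift along the tool's x, y, z in cm; "roll": the turn about the tool's z in degrees. In form: [{"x": .., "y": .., "z": .., "roll": ..}, ...]. A call has 1 to 10 rows; each row is the pose to reach, as a shift and turn from the pose commanded when the call began, along the tool's axes at that moment; what a row does not reach only later rows make up. A row lasts 1/10 s, in which the tool goes at most 50 mm and 8.59 degrees, less where a joint would pass 70% of its speed; a pose out of reach is approached as far as the arm can. A call with a gripper value outside its range is refused whole. "jaw" is the finger opening in cm, from 0 to 8.54, set as the call begins (left out, the last holds). The fingers move at their own pace and stop on an object; the grip force is fixed at half the most. Time passes only in rows, so rows that repeat a pose let the fingers close. It gives the time, the measured TCP pose, the force and the opening at its end, in the units of the state.
- read_state(): the state, without advancing time (a new reading comes with each control period).
- snapshot(name): name is "side" or "top" or "wrist"; returns a dict with "img" (384x512x3 uint8, red, green, blue), "K" (3x3 intrinsics, pixels), "cam_to_world" (4x4, takes a point from camera to world coordinates); the wrist camera has in their place "mount" (4x4, takes a point from camera to tool coordinates, whose origin is the TCP and whose axes are the tool frame's). Camera axes: x right, y down, z forward; pixel columns grow to the right and rows downward; lengths in m; the calibration is good to about 2 mm. The wrist camera is an equidistant fisheye: a pixel r from the principal point sees the ray r / f radians off the axis. A picture is of the moment at which its call begins: read the wrist's pose just before it. There is no depth.
- sign_off(): hands the job in, once; it reports no verdict.
The state is a dict: "t": time; "qpos": joint angles; "joint_velocities": joint speeds; "effort": joint torques, N m; "eef_pos": TCP position; "tool_rot": TCP orientation; "wrist_force": force on the tool from outside, world axes, zero at the start; "torque": the same for the moment, N m; "gripper_width": finger opening in m.
Only numpy, scipy, OpenCV 4.12 (cv2) and the standard library are available. Lean on these libraries where they do the work, as an engineer would, in place of code of your own. Each camera call takes 0.05 s, during which the arm holds its last target.

TASK

At the lamp shop's desk, start at the end of the divider rack that has the tall round knob and run a fingertip along the rack's top rail over the first, second and third gaps in that order, without going on to the far end of the rail. Then push the little bulb carton sideways along the rack's channel and fully home into that third gap, against the back. Nothing is to be picked up or tipped over, and the things standing around the rack are left where they are.

Things in the scene. Friction and masses are not known exactly. Their poses are not given: they have to be found in the camera images.
- rack: Low dark wooden divider rack fixed to the desk, 142 mm deep, 300 mm wide, origin under its middle on the desk. x points from the open front to the back, y to the robot's left along the row of gaps, z up. Floor board 4 mm thick. Seven aluminium dividers (6 mm thick, 42 mm high, rounded noses) from x = 3 to 61 mm make six gaps, 42 mm wide, centred at y = +120, +72, +24, -24, -72, -120 mm.
- back_stop (a point): Point on the floor at the back of the gaps, on the wooden back stop's inner face (rack x = 61 mm, y = 0, 4 mm above the desk). The stop's top is 42 mm above the desk; the gaps are 58 mm deep.
- channel (a point): Middle of the channel's floor (rack x = -33 mm, y = 0, 4 mm above the desk). The channel runs along rack y in front of the dividers, from x = -69 to 3 mm, open at both ends, with a low wooden lip along its front (x = -75 to -69 mm, top 12 mm above the desk).
- rail: Dark steel top rail, 18 x 288 x 6 mm; origin at the middle of its underside (rack x = 45 mm, y = 0, 50 mm above the desk). It spans rack x = 36 to 54 mm across all six gaps, top 56 mm above the desk; the carton passes below it. It is sprung: it starts to sink at about 1.2 N and sinks straight down by up to 6 mm (about 5 N at the bottom).
- knob_end: Fixed wooden end block (60 x 24 x 36 mm) against one end of the rack, carrying a tall round dark knob (24 mm across, top 75 mm above the desk); origin under the block on the desk, at rack x = 32 mm and y = +164 or -164 mm. Counting starts at this end.
- plain_end: Fixed wooden end block of the same size (60 x 24 x 36 mm) with no knob, flat on top, against the other end of the rack; origin under it on the desk.
- carton: Loose small cardboard bulb carton, 64 mm long (its x), 34 mm wide (its y), 36 mm high, about 50 g, with a white paper label on top; origin at the centre of its underside. It stands on the channel's floor board, its length along the rack's x give or take a few degrees, near the robot's left end of the rack. Fully home in a gap its centre is at rack x = 29 mm and its rear end stands 6 mm out of the gap.
- rail_a (a point): middle of the top face of the rail's section over the first gap counted from the robot's left (rack y = +120 mm): 18 mm (rack x) by 48 mm (rack y), 56 mm above the desk
- rail_b (a point): middle of the top face of the rail's section over the second gap counted from the robot's left (rack y = +72 mm): 18 mm (rack x) by 48 mm (rack y), 56 mm above the desk
- rail_c (a point): middle of the top face of the rail's section over the third gap counted from the robot's left (rack y = +24 mm): 18 mm (rack x) by 48 mm (rack y), 56 mm above the desk
- rail_d (a point): middle of the top face of the rail's section over the fourth gap counted from the robot's left (rack y = -24 mm): 18 mm (rack x) by 48 mm (rack y), 56 mm above the desk
- rail_e (a point): middle of the top face of the rail's section over the fifth gap counted from the robot's left (rack y = -72 mm): 18 mm (rack x) by 48 mm (rack y), 56 mm above the desk
- rail_f (a point): middle of the top face of the rail's section over the sixth gap counted from the robot's left (rack y = -120 mm): 18 mm (rack x) by 48 mm (rack y), 56 mm above the desk
- pen_cup: Loose black cup, 72 mm across, 85 mm high, to the left of the rack; origin under its centre. Leave alone.
- candle_holder: Loose brass candle-lamp holder, 68 mm across the foot, 95 mm high, to the right of the rack; origin under its centre. Leave alone.
- calculator: Loose grey desk calculator, 140 x 85 x 22 mm, lying to the left of the rack; origin under its centre. Leave alone.
Things that resemble listed ones, but are neither listed nor needed, are in the scene too. Leave any blue look-alike of the knob_end alone. What is shaped like the carton but blue is not meant.

How it is judged:
On the way, in this order (a step that is already met when the one before it is completed fails the run):
1. a fingertip touches the top rail over the first gap from the knob end (((y of knob_end in the frame of rack above 0 m and contact force between the fingers and rail_c0 above 0.3 N) or (not (y of knob_end in the frame of rack above 0 m) and contact force between the fingers and rail_c5 above 0.3 N))), for 0.1 s.
2. a fingertip touches the top rail over the second gap from the knob end (((y of knob_end in the frame of rack above 0 m and contact force between the fingers and rail_c1 above 0.3 N) or (not (y of knob_end in the frame of rack above 0 m) and contact force between the fingers and rail_c4 above 0.3 N))), for 0.1 s.
3. a fingertip touches the top rail over the third gap from the knob end (((y of knob_end in the frame of rack above 0 m and contact force between the fingers and rail_c2 above 0.3 N) or (not (y of knob_end in the frame of rack above 0 m) and contact force between the fingers and rail_c3 above 0.3 N))), for 0.1 s.
At the end, for the whole second after the job is handed in: The carton rests on the rack's floor in the third gap from the knob end (within 9 mm of the gap's centre line), pushed to within 7 mm of the back stop, and is at rest (((y of knob_end in the frame of rack above 0 m and y of carton in the frame of rack between 0.015 and 0.033 m) or (not (y of knob_end in the frame of rack above 0 m) and y of carton in the frame of rack between -0.033 and -0.015 m)) and x of carton in the frame of rack above 0.022 m and z of carton in the frame of rack below 0.01 m and angle between carton's own z axis and vertical below 0.1 rad and linear speed of carton below 0.01 m/s); the robot touches nothing.
It fails at once if the carton is lifted (more than 15 mm) or tipped over (z of carton in the frame of rack above 0.019 m or angle between carton's own z axis and vertical above 0.5 rad).
It fails at once if a finger runs on to the far end of the rail (the fifth or sixth section from the knob end) ((y of knob_end in the frame of rack above 0 m and (contact force between the fingers and rail_c4 above 0.3 N or contact force between the fingers and rail_c5 above 0.3 N)) or (not (y of knob_end in the frame of rack above 0 m) and (contact force between the fingers and rail_c0 above 0.3 N or contact force between the fingers and rail_c1 above 0.3 N))).
It fails at once if the pen cup is moved more than 20 mm (distance of pen_cup from where it was at the start of the episode above 0.02 m).
It fails at once if the candle holder is moved more than 20 mm (distance of candle_holder from where it was at the start of the episode above 0.02 m).
It fails at once if the calculator is moved more than 20 mm (distance of calculator from where it was at the start of the episode above 0.02 m).
It also fails if it takes over 67 s, if anything falls off the work surface, if the arm or the gripper's body presses on something with over 40 N, if the wrist force passes 120 N, or if a joint passes its speed limit or range.

## Working session

There is one attempt and no reset: what is moved stays moved. The work goes in short steps, Python scripts to look and compute and a tool call to move; the robot and the scene stay as the last step left them, time stands still between calls to the robot, and variables do not carry over. Pictures are saved under pics/ and viewed, and the job is handed in when it is done.

Besides the shell and the picture viewer there is one more tool, called after "Call:" in YAML: its name, and indented under it one key for each argument. carry_out: Moves the arm, as the interface text tells. Its arguments: {"type":"object","properties":{"moves":{"type":"array"},"jaw":{"type":"number"}},"required":["moves"]}

```bash
mkdir -p pics; python3 - <<'E'
from workcell import *
import cv2,numpy as np
s=read_state();print(s)
for n in ("top","side","wrist"):
    d=snapshot(n);cv2.imwrite(f"pics/{n}0.png",cv2.cvtColor(d["img"],cv2.COLOR_RGB2BGR))
    np.savez(f"{n}0.npz",**d)
    print(n,d["K"].tolist(),np.round(d.get("cam_to_world",d.get("mount")),4).tolist())
E
```

```text
{'t': 0.0, 'qpos': array([ 1.21697921e+00,  8.74570089e-02,  1.75151369e-01,  1.65981716e+00,
       -1.81158061e-05,  1.57080576e+00]), 'joint_velocities': array([-7.00474226e-04, -1.77747586e-03,  5.75117233e-04,  5.07660990e-04,
        8.48267462e-04,  8.83920563e-05]), 'effort': array([-1.53826804e-03, -5.20380163e+01,  4.64816236e+01,  1.62492710e-02,
       -7.22503546e-05, -2.51183769e-05]), 'eef_pos': array([0.1904894 , 0.51571298, 0.23059361]), 'tool_rot': array([3.14157453e+00, 1.32647227e-03, 1.21696977e+00]), 'wrist_force': array([0.23637074, 0.71797084, 0.33645914]), 'torque': array([0.02423053, 0.04710409, 0.0513896 ]), 'gripper_width': 0.08522223743560982}
top [[433.2052920443094, 0.0, 255.79782978344707], [0.0, 433.2052920443094, 186.6257331222285], [0.0, 0.0, 1.0]] [[-0.0021, -0.9974, 0.072, 0.417], [-1.0, 0.0021, 0.0005, -0.0088], [-0.0007, -0.072, -0.9974, 1.1343], [0.0, 0.0, 0.0, 1.0]]
side [[487.49653435658024, 0.0, 263.7679600988714], [0.0, 487.49653435658024, 191.66818002756625], [0.0, 0.0, 1.0]] [[-0.9874, -0.1033, 0.1201, 0.384], [-0.1584, 0.6257, -0.7638, 0.902], [0.0038, -0.7732, -0.6341, 0.8014], [0.0, 0.0, 0.0, 1.0]]
wrist [[297.3186396354542, 0.0, 256.3293663922597], [0.0, 297.3186396354542, 194.27339656872962], [0.0, 0.0, 1.0]] [[1.0, -0.0003, 0.0004, 0.0018], [0.0002, 0.9515, 0.3076, -0.0793], [-0.0005, -0.3076, 0.9515, -0.1428], [0.0, 0.0, 0.0, 1.0]]
```

View pics/top0.png

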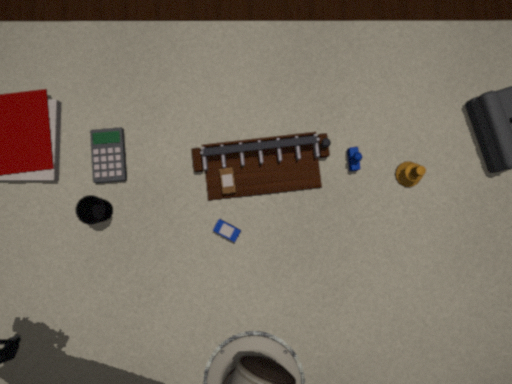

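View pics/side0.png

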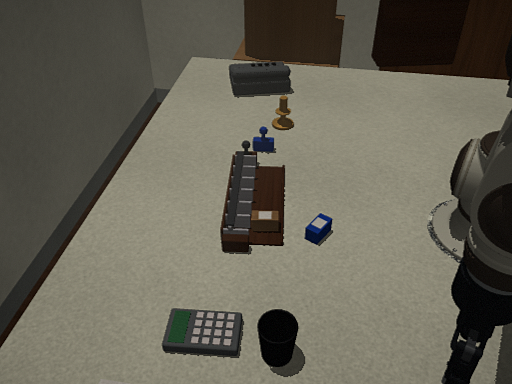

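View pics/wrist0.png

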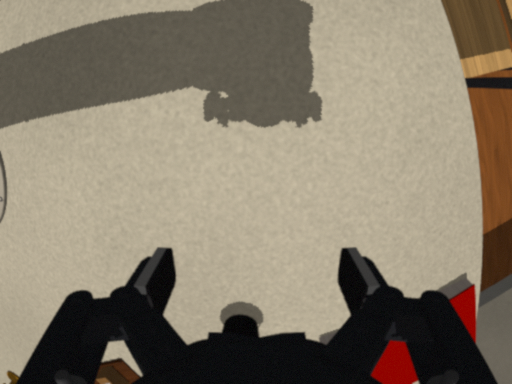

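```bash
python3 - <<'E'
import cv2
i=cv2.imread("pics/top0.png");c=cv2.resize(i[120:250,185:375],None,fx=4.2,fy=4.2,interpolation=cv2.INTER_CUBIC);c=cv2.convertScaleAbs(c,alpha=1.8,beta=20);cv2.imwrite("pics/top0z.png",c);print(c.shape)
i=cv2.imread("pics/side0.png");c=cv2.resize(i[120:260,200:345],None,fx=4.2,fy=4.2,interpolation=cv2.INTER_CUBIC);c=cv2.convertScaleAbs(c,alpha=1.8,beta=20);cv2.imwrite("pics/side0z.png",c)
E
```

```text
(546, 798, 3)
```

View pics/top0z.png

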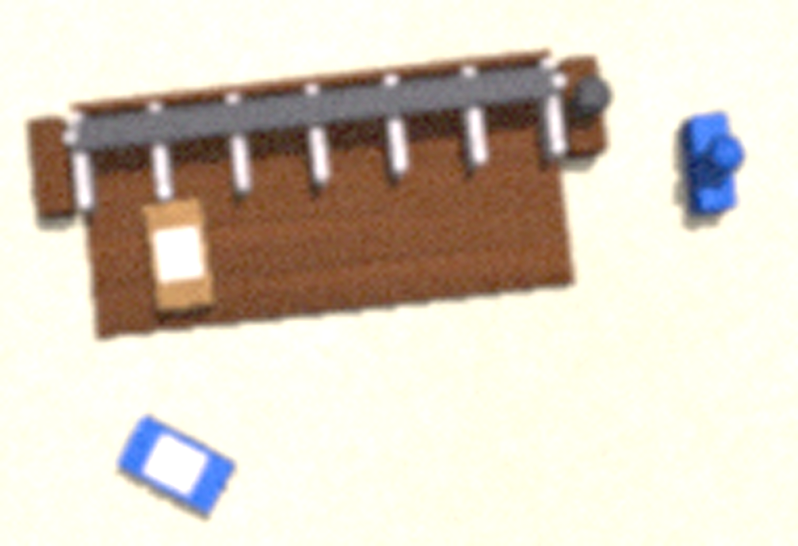

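View pics/side0z.png

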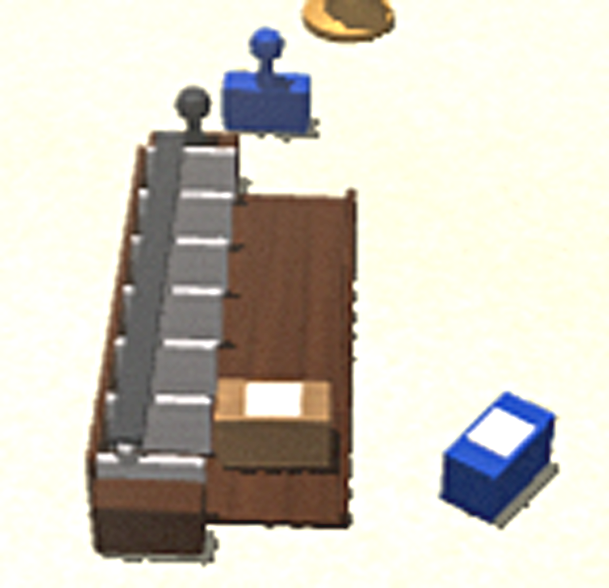

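```bash
cat > h.py <<'E'
import numpy as np
from scipy.optimize import least_squares
def proj(d,P):
    T=np.linalg.inv(d["cam_to_world"]);p=P@T[:3,:3].T+T[:3,3];q=p@d["K"].T;return q[:,:2]/q[:,2:]
def rk(p,P):
    c,s=np.cos(p[2]),np.sin(p[2]);P=np.asarray(P,float)
    return np.c_[p[0]+c*P[:,0]-s*P[:,1],p[1]+s*P[:,0]+c*P[:,1],P[:,2]]
top=dict(np.load("top0.npz"));side=dict(np.load("side0.npz"))
def zt(a):return (np.array(a,float)+.5)/4.2-.5+[185,120]
def zs(a):return (np.array(a,float)+.5)/4.2-.5+[200,120]
E
python3 - <<'E'
from h import *
ys=[.144,.096,.048,0,-.048,-.096,-.144]
mt=[(-.075,.15,.012),(-.075,-.15,.012),(.036,.144,.056),(.054,.144,.056),(.054,-.144,.056),(.036,-.144,.056)]+[(.003,y,.042) for y in ys]
it=zt([(98,337),(574,284),(80,152),(78,117),(548,66),(548,97),(88,210),(164,198),(242,192),(320,184),(400,176),(480,166),(556,157)])
ms=[(-.075,-.15,.012)]+[(.003,y,.042) for y in ys]
is_=zs([(355,193),(205,460),(212,400),(220,343),(225,290),(229,240),(232,193),(236,150)])
def r(p,w=(1,1)):
    return np.r_[w[0]*(proj(top,rk(p,mt))-it).ravel(),w[1]*(proj(side,rk(p,ms))-is_).ravel()]
for w in((1,1),(1,0),(0,1)):
    s=least_squares(r,[.55,0,.1],args=(w,));print(w,s.x,np.round(s.fun,1))
s=least_squares(r,[.55,0,.1])
p=s.x
# carton
mc=[(.032,.017,.04),(.032,-.017,.04),(-.032,-.017,.04),(-.032,.017,.04)]
ict=zt([(144,207),(198,200),(213,302),(158,310)])
ics=zs([(216,418),(216,381),(328,381),(336,420)])
def rc(q,w=(1,1)):return np.r_[w[0]*(proj(top,rk(q,mc))-ict).ravel(),w[1]*(proj(side,rk(q,mc))-ics).ravel()]
for w in((1,1),(1,0),(0,1)):
    q=least_squares(rc,[.5,.1,.1],args=(w,));a=q.x;c,S=np.cos(p[2]),np.sin(p[2]);d=a[:2]-p[:2]
    print(w,a,"in rack",c*d[0]+S*d[1],-S*d[0]+c*d[1],np.degrees(a[2]-p[2]),np.round(q.fun,1))
print("knob img",proj(top,rk(p,[(.032,-.164,.063)])),zt([(592,96)]))
np.save("rack.npy",p)
E
```

```text
(1, 1) [ 0.55343384 -0.02169923  0.11085832] [-1.2  0.6  0.3  0.2 -1.2 -0.3 -1.5  1.   0.5  0.4  1.3  0.  -1.1 -0.4
 -0.3  0.3 -0.1 -0.4  0.1 -0.6 -0.1 -0.8 -0.4 -0.6  0.3 -0.5  0.8 -2.1
  0.3 -0.6  0.1 -0.6 -0.4 -0.4 -0.2 -0.4  0.  -0.3  0.5 -0.2  0.6 -0.5]
(1, 0) [ 0.5532038  -0.02234856  0.10982928] [-1.   0.6  0.6  0.4 -0.9 -0.2 -1.2  1.   0.7  0.5  1.6  0.2 -0.8 -0.4
 -0.1  0.3  0.2 -0.3  0.4 -0.5  0.1 -0.7 -0.1 -0.4  0.5 -0.4  0.  -0.
  0.  -0.   0.  -0.  -0.  -0.  -0.  -0.   0.  -0.   0.  -0.   0.  -0. ]
(0, 1) [ 0.55351945 -0.0192579   0.11406616] [-0.   0.  -0.  -0.  -0.  -0.  -0.   0.  -0.   0.   0.  -0.  -0.  -0.
 -0.   0.  -0.  -0.  -0.  -0.  -0.  -0.  -0.  -0.  -0.  -0.   0.5 -1.7
  0.3  0.1  0.1  0.1 -0.5  0.2 -0.5  0.2 -0.2  0.3  0.2  0.3  0.3  0.1]
(1, 1) [0.51242529 0.06592104 0.15617415] in rack -0.03106326337616421 0.09161925168183367 2.5964060935225404 [-0.9 -0.  -0.5 -0.5 -0.2  0.1 -0.4  0.3  0.  -0.1  0.4 -1.1  0.8 -1.
 -0.8 -0.5]
(1, 0) [0.51234794 0.06465636 0.14102953] in rack -0.03128004777516562 0.09037088751897847 1.728683186659519 [-0.2 -0.1  0.2 -0.4  0.1  0.2 -0.1  0.2  0.  -0.   0.  -0.   0.  -0.
 -0.  -0. ]
(0, 1) [0.51228471 0.06825047 0.17795119] in rack -0.03094526966616403 0.09394993567667363 3.844138350559686 [-0.   0.  -0.  -0.  -0.  -0.  -0.   0.   0.1  0.7  0.1 -0.2  0.6 -0.5
 -0.7 -0. ]
knob img [[324.96279732 142.917551  ]] [[325.57142857 142.47619048]]
```

```bash
cat >> h.py <<'E'
from scipy.spatial.transform import Rotation as Ro
def goto(rx,ry,z,yaw_off=0.0,p=None,quiet=False):
    from workcell import read_state
    p=np.load("rack.npy") if p is None else p
    s=read_state();R=Ro.from_euler("xyz",s["tool_rot"]).as_matrix()
    w=rk(p,[(rx,ry,z)])[0];d=R.T@(w-s["eef_pos"])
    yaw=s["tool_rot"][2];dy=(p[2]+yaw_off-yaw+np.pi)%(2*np.pi)-np.pi
    rel=s["eef_pos"]-[p[0],p[1],0];c,S=np.cos(p[2]),np.sin(p[2])
    print("t",round(s["t"],2),"tcp rack mm",np.round(1e3*np.array([c*rel[0]+S*rel[1],-S*rel[0]+c*rel[1],rel[2]]),1),"tgt world",np.round(w,4),"shift cm",np.round(d*100,2),"roll",round(-np.degrees(dy),2),"F",np.round(s["wrist_force"],1),"w",round(s["gripper_width"],4),"rot",np.round(s["tool_rot"],4))
E
python3 -c "
from h import *
goto(.045,-.120,.16)"
```

```text
t 0.15 tcp rack mm [-301.2  574.3  230.8] tgt world [ 0.6114 -0.136   0.16  ] shift cm [-46.55  62.07   7.12] roll 63.38 F [ 0.9  0.2 -0.1] w 0.0854 rot [-3.1416e+00  1.0000e-03  1.2170e+00]
```

Call:
carry_out:
  jaw: 0
  moves:
    - {"x": -2.5,"y": 3.4,"z": 0,"roll": 6}
    - {"x": -5,"y": 6.8,"z": 0,"roll": 12}
    - {"x": -7.7,"y": 10.3,"z": 0,"roll": 18}
    - {"x": -10.4,"y": 13.8,"z": 0,"roll": 24}
    - {"x": -13,"y": 17.3,"z": 0,"roll": 30}
    - {"x": -15.6,"y": 20.8,"z": 0,"roll": 36}
    - {"x": -18.2,"y": 24.3,"z": 0,"roll": 42}
    - {"x": -20.8,"y": 27.8,"z": 0,"roll": 48}
    - {"x": -23.4,"y": 31.3,"z": 0,"roll": 54}
    - {"x": -26,"y": 34.8,"z": 0,"roll": 60}

```text
t: 1.15
eef_pos: [0.4275, 0.1497, 0.2313]
tool_rot: [-3.142, -0.0, 0.165]
wrist_force: [0.5, 2.0, 0.7]
gripper_width: -0.0001
```

```bash
python3 -c "
from h import *
goto(.045,-.120,.16)"
```

```text
t 1.15 tcp rack mm [-106.2  184.3  231.3] tgt world [ 0.6114 -0.136   0.16  ] shift cm [13.44 31.21  7.12] roll 3.13 F [0.5 2.  0.7] w -0.0001 rot [-3.1415e+00 -2.0000e-04  1.6540e-01]
```

Call:
carry_out:
  moves:
    - {"x": 1.5,"y": 3.5,"z": 0,"roll": 1}
    - {"x": 3,"y": 7,"z": 0,"roll": 2}
    - {"x": 4.5,"y": 10.5,"z": 0,"roll": 3.1}
    - {"x": 6,"y": 14,"z": 0,"roll": 3.1}
    - {"x": 7.5,"y": 17.5,"z": 0,"roll": 3.1}
    - {"x": 8.5,"y": 20,"z": 0,"roll": 3.1}
    - {"x": 8.5,"y": 20,"z": 0,"roll": 3.1}
    - {"x": 8.5,"y": 20,"z": 0,"roll": 3.1}

```text
t: 1.95
eef_pos: [0.5443, -0.0316, 0.2307]
tool_rot: [-3.141, 0.001, 0.114]
wrist_force: [-0.2, 0.5, 0.4]
gripper_width: 0.0002
```

```bash
python3 - <<'E'
from h import *
goto(.045,-.120,.16)
from workcell import *
import cv2
s=read_state();d=snapshot("wrist");np.savez("wrist1.npz",pos=s["eef_pos"],rot=s["tool_rot"],**d)
c=cv2.resize(d["img"],(784,588),interpolation=cv2.INTER_CUBIC);c=cv2.convertScaleAbs(c,alpha=1.6,beta=10)
cv2.imwrite("pics/wrist1.png",cv2.cvtColor(c,cv2.COLOR_RGB2BGR))
E
```

```text
t 1.95 tcp rack mm [-10.1  -8.9 230.7] tgt world [ 0.6114 -0.136   0.16  ] shift cm [ 5.48 11.14  7.06] roll 0.21 F [-0.2  0.5  0.4] w 0.0002 rot [-3.1412e+00  1.2000e-03  1.1450e-01]
```

View pics/wrist1.png

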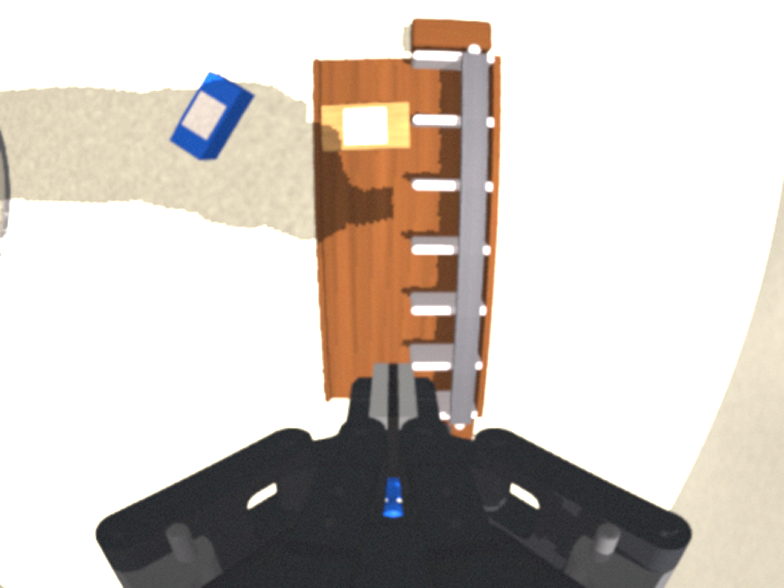

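```bash
cat >> h.py <<'E'
def wproj(d,P):
    R=Ro.from_euler("xyz",d["rot"]).as_matrix();t=(P-d["pos"])@R
    M=d["mount"];c=(t-M[:3,3])@M[:3,:3]
    th=np.arctan2(np.hypot(c[:,0],c[:,1]),c[:,2]);ph=np.arctan2(c[:,1],c[:,0])
    K=d["K"];return np.c_[K[0,2]+K[0,0]*th*np.cos(ph),K[1,2]+K[0,0]*th*np.sin(ph)]
E
python3 - <<'E'
from h import *
d=dict(np.load("wrist1.npz"))
z=lambda a:(np.array(a,float)+.5)/1.53125-.5
ys=[.144,.096,.048,0,-.048,-.096]
m=[(.003,y,.042) for y in ys]+[(-.075,.15,.012),(-.075,-.15,.012),(.036,.096,.056),(.036,-.048,.056)]
i=z([(413,57),(413,121),(413,185),(412,249),(412,310),(412,365),(315,61),(328,400),(461,121),(458,310)])
r=lambda p:(wproj(d,rk(p,m))-i).ravel()
s=least_squares(r,[.553,-.022,.11]);print(s.x,np.round(s.fun,1))
p0=np.load("rack.npy");print(np.round(r(p0),1))
mc=[(.032,.017,.04),(.032,-.017,.04),(-.032,-.017,.04),(-.032,.017,.04)]
ic=z([(410,101),(410,147),(322,151),(322,106)])
q=least_squares(lambda q:(wproj(d,rk(q,mc))-ic).ravel(),[.51,.066,.15]).x
p=s.x;c,S=np.cos(p[2]),np.sin(p[2]);e=q[:2]-p[:2]
print("carton",q,c*e[0]+S*e[1],-S*e[0]+c*e[1],np.degrees(q[2]-p[2]))
np.save("rack.npy",p)
goto(.045,-.12,.16);goto(.045,-.12,.08)
E
```

```text
[ 0.55541758 -0.01878999  0.12032444] [ 0.  -1.5  0.3 -1.3  0.3 -0.2  0.9  0.2  0.6  0.2  0.2  0.7 -2.2 -1.6
 -1.2  2.2  0.8 -1.7 -0.2  4.1]
[-0.8  0.8 -1.   1.1 -1.3  2.2 -1.2  2.5 -1.8  2.3 -2.4  2.6 -2.9 -0.
 -3.7  3.3 -0.5  1.  -2.7  6.5]
carton [0.51348394 0.06835123 0.14243025] -0.031170505169232567 0.09154464176403086 1.2665697080112275
t 2.0 tcp rack mm [-12.6 -10.8 231. ] tgt world [ 0.6145 -0.1325  0.16  ] shift cm [ 5.82 10.89  7.1 ] roll -0.28 F [-0.4 -0.1  0.1] w 0.0 rot [-3.1413e+00  7.0000e-04  1.1550e-01]
t 2.0 tcp rack mm [-12.6 -10.8 231. ] tgt world [ 0.6145 -0.1325  0.08  ] shift cm [ 5.83 10.89 15.1 ] roll -0.28 F [-0.4 -0.1  0.1] w 0.0 rot [-3.1413e+00  7.0000e-04  1.1550e-01]
```

```bash
python3 - <<'E'
from h import *
d=dict(np.load("wrist1.npz"))
z=lambda a:(np.array(a,float)+.5)/1.53125-.5
ys=[.144,.096,.048,0,-.048,-.096]
m=[(.003,y,.042) for y in ys]+[(-.075,.15,.012),(-.075,-.15,.012),(.036,.096,.056),(.036,-.048,.056)]
i=z([(413,57),(413,121),(413,185),(412,249),(412,310),(412,365),(315,61),(328,400),(461,121),(458,310)])
def r(p):
    e=(wproj(d,rk(p,m))-i);e[8:,1]=0;return e.ravel()
s=least_squares(r,[.553,-.022,.11],loss="soft_l1");print(s.x,np.round(r(s.x),1))
p0=np.array([.55343,-.0217,.11086]);p=(s.x+p0)/2;print(p)
np.save("rack.npy",p)
goto(.045,-.12,.16);goto(.045,-.12,.08)
E
```

```text
[ 0.5553064  -0.019164    0.12089253] [-0.2 -1.2  0.1 -1.   0.2  0.2  0.7  0.5  0.5  0.5  0.1  0.9 -2.3 -1.3
 -1.2  2.4  0.6  0.  -0.3  0. ]
[ 0.5543682  -0.020432    0.11587627]
t 2.0 tcp rack mm [-11.3  -9.4 231. ] tgt world [ 0.6129 -0.1344  0.16  ] shift cm [ 5.64 11.06  7.1 ] roll -0.02 F [-0.4 -0.1  0.1] w 0.0 rot [-3.1413e+00  7.0000e-04  1.1550e-01]
t 2.0 tcp rack mm [-11.3  -9.4 231. ] tgt world [ 0.6129 -0.1344  0.08  ] shift cm [ 5.65 11.07 15.1 ] roll -0.02 F [-0.4 -0.1  0.1] w 0.0 rot [-3.1413e+00  7.0000e-04  1.1550e-01]
```

Call:
carry_out:
  moves:
    - {"x": 2,"y": 4,"z": 1}
    - {"x": 4,"y": 8,"z": 2}
    - {"x": 5.6,"y": 11,"z": 5}
    - {"x": 5.6,"y": 11,"z": 9.5}
    - {"x": 5.6,"y": 11,"z": 13}
    - {"x": 5.6,"y": 11,"z": 15.1}
    - {"x": 5.6,"y": 11,"z": 15.1}
    - {"x": 5.6,"y": 11,"z": 15.1}

```text
$.moves[0]: bad value
```

```bash
cat > look.py <<'E'
import sys,cv2
from h import *
from workcell import *
n,tag=sys.argv[1],sys.argv[2]
goto(*[float(v) for v in sys.argv[3:6]])
s=read_state();d=snapshot(n);np.savez(f"{tag}.npz",pos=s["eef_pos"],rot=s["tool_rot"],**d)
im=d["img"]
if n=="top":im=im[110:250,180:380];k=4
elif n=="side":im=im[110:270,190:360];k=3.7
else:k=1.53125
c=cv2.convertScaleAbs(cv2.resize(im,None,fx=k,fy=k,interpolation=cv2.INTER_CUBIC),alpha=1.7,beta=15)
cv2.imwrite(f"pics/{tag}.png",cv2.cvtColor(c,cv2.COLOR_RGB2BGR))
E
python3 look.py side side2 .045 -.12 .056; python3 look.py wrist wrist2 .045 -.12 .056
```

```text
t 2.0 tcp rack mm [-11.3  -9.4 231. ] tgt world [ 0.6129 -0.1344  0.056 ] shift cm [ 5.65 11.07 17.5 ] roll -0.02 F [-0.4 -0.1  0.1] w 0.0 rot [-3.1413e+00  7.0000e-04  1.1550e-01]
t 2.05 tcp rack mm [-11.4  -9.  231.3] tgt world [ 0.6129 -0.1344  0.056 ] shift cm [ 5.64 11.1  17.53] roll 0.02 F [-0.7 -0.  -0.3] w 0.0002 rot [-3.1414e+00  3.0000e-04  1.1610e-01]
```

View pics/side2.png

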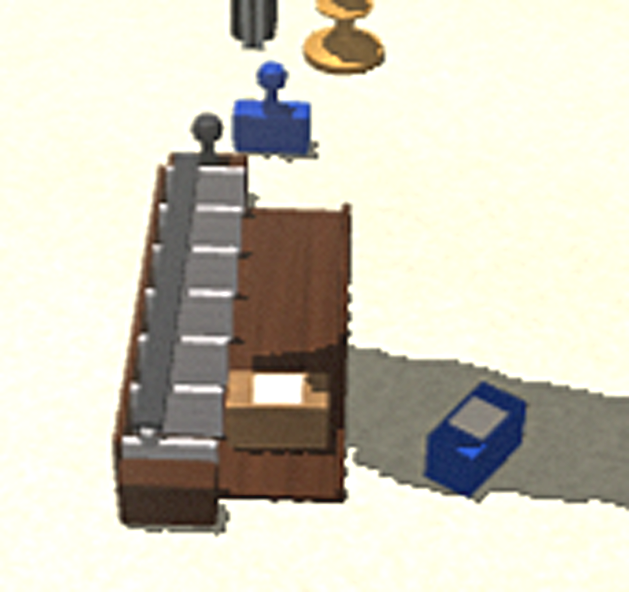

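View pics/wrist2.png

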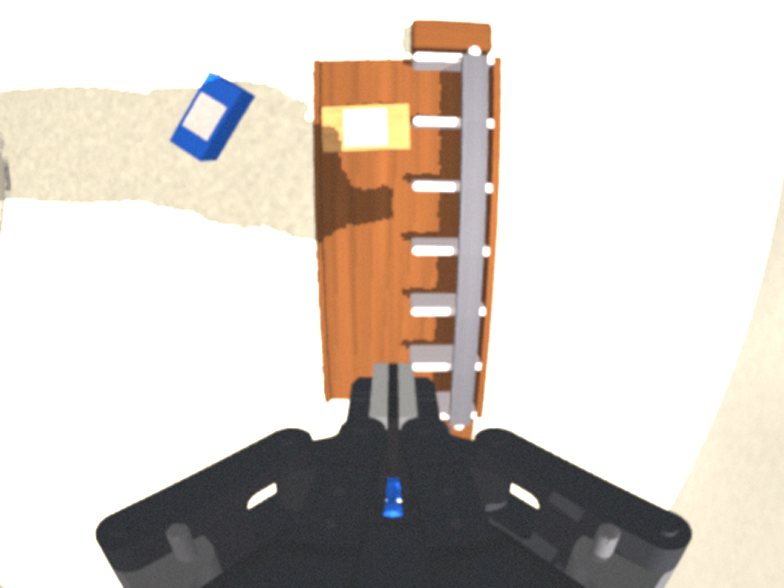

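Call refused (roll missing); nothing moved. The pictures show the same scene as before. Repeat with roll.

Call:
carry_out:
  moves:
    - {"x": 2,"y": 4,"z": 1,"roll": 0}
    - {"x": 4,"y": 8,"z": 2,"roll": 0}
    - {"x": 5.6,"y": 11,"z": 5,"roll": 0}
    - {"x": 5.6,"y": 11,"z": 9.5,"roll": 0}
    - {"x": 5.6,"y": 11,"z": 13,"roll": 0}
    - {"x": 5.6,"y": 11,"z": 15.1,"roll": 0}
    - {"x": 5.6,"y": 11,"z": 15.1,"roll": 0}
    - {"x": 5.6,"y": 11,"z": 15.1,"roll": 0}

```text
t: 2.9
eef_pos: [0.6129, -0.1333, 0.0813]
tool_rot: [3.141, -0.0, 0.117]
wrist_force: [-0.2, -0.6, 1.4]
gripper_width: 0.0
```

```bash
python3 look.py side side3 .045 -.12 .056; python3 look.py wrist wrist3 .045 -.12 .056
```

```text
t 2.9 tcp rack mm [  45.1 -118.9   81.3] tgt world [ 0.6129 -0.1344  0.056 ] shift cm [-0.01  0.11  2.53] roll 0.05 F [-0.2 -0.6  1.4] w 0.0 rot [ 3.1414e+00 -5.0000e-04  1.1680e-01]
t 2.95 tcp rack mm [  45.6 -119.3   82.3] tgt world [ 0.6129 -0.1344  0.056 ] shift cm [-0.07  0.07  2.63] roll 0.04 F [ 0.2 -0.5  1. ] w -0.0001 rot [ 3.1408e+00 -2.1000e-03  1.1650e-01]
```

View pics/side3.png

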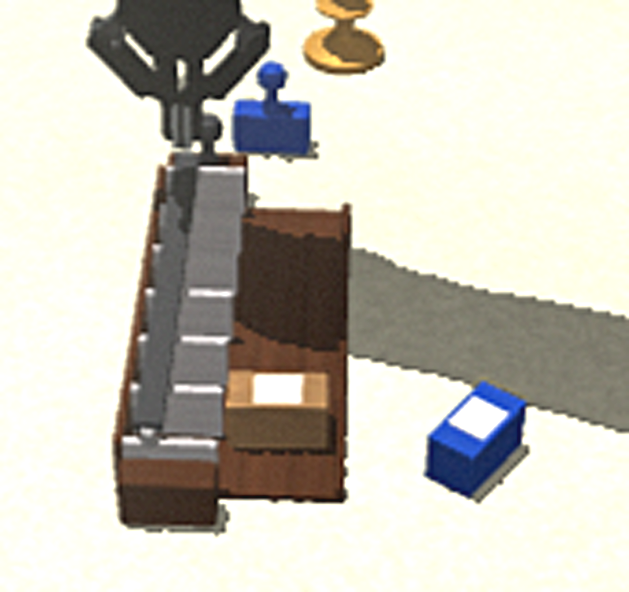

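View pics/wrist3.png

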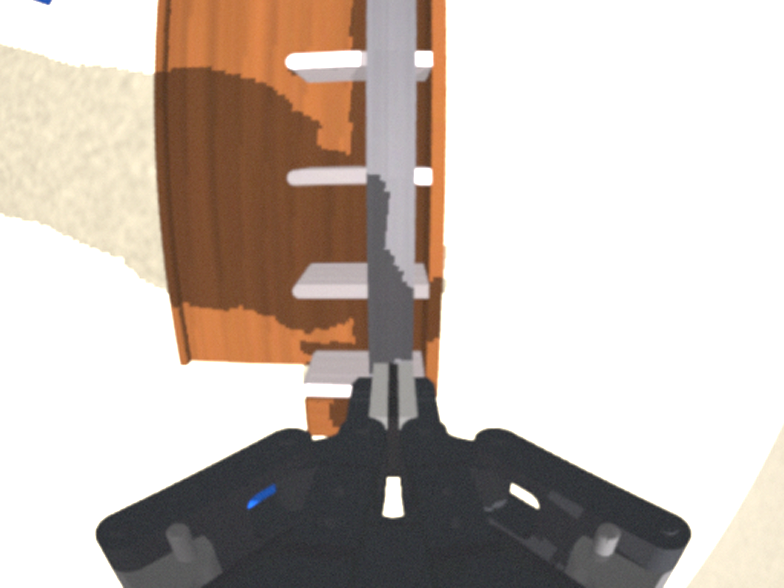

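Call:
carry_out:
  moves:
    - {"x": 0,"y": 0,"z": 1.2,"roll": 0}
    - {"x": 0,"y": 0,"z": 2.1,"roll": 0}
    - {"x": 0,"y": 0,"z": 2.3,"roll": 0}
    - {"x": 0,"y": 0,"z": 2.5,"roll": 0}
    - {"x": 0,"y": 0,"z": 2.6,"roll": 0}
    - {"x": 0,"y": 0,"z": 2.6,"roll": 0}

```text
t: 3.6
eef_pos: [0.6128, -0.1341, 0.0545]
tool_rot: [-3.142, -0.0, 0.116]
wrist_force: [-2.3, 0.3, 3.3]
gripper_width: -0.0001
```

```bash
python3 -c "
from h import *
from workcell import *
goto(.045,-.12,.052)
"
```

```text
t 3.6 tcp rack mm [  44.9 -119.7   54.5] tgt world [ 0.6129 -0.1344  0.052 ] shift cm [0.01 0.03 0.25] roll -0.01 F [-2.3  0.3  3.3] w -0.0001 rot [-3.1416e+00 -1.0000e-04  1.1560e-01]
```

Call:
carry_out:
  moves:
    - {"x": 0,"y": 0,"z": 0.1,"roll": 0}
    - {"x": 0,"y": 0,"z": 0.1,"roll": 0}
    - {"x": 0,"y": -0.8,"z": 0.1,"roll": 0}
    - {"x": 0,"y": -1.6,"z": 0.1,"roll": 0}
    - {"x": 0,"y": -2.4,"z": 0.1,"roll": 0}
    - {"x": 0,"y": -3.2,"z": 0.1,"roll": 0}
    - {"x": 0,"y": -4,"z": 0.1,"roll": 0}
    - {"x": 0,"y": -4.8,"z": 0.1,"roll": 0}
    - {"x": 0,"y": -4.8,"z": 0.1,"roll": 0}

```text
t: 4.5
eef_pos: [0.6071, -0.0849, 0.0533]
tool_rot: [-3.141, -0.0, 0.117]
wrist_force: [-0.2, 2.0, 1.8]
gripper_width: 0.0004
```

```bash
python3 -c "
from h import *
goto(.045,-.072,.053);goto(.045,-.024,.053)
"
```

```text
t 4.5 tcp rack mm [ 45.  -70.1  53.3] tgt world [ 0.6074 -0.0867  0.053 ] shift cm [0.   0.19 0.03] roll 0.06 F [-0.2  2.   1.8] w 0.0004 rot [-3.1406 -0.      0.117 ]
t 4.5 tcp rack mm [ 45.  -70.1  53.3] tgt world [ 0.6018 -0.0391  0.053 ] shift cm [ 0.01 -4.61  0.04] roll 0.06 F [-0.2  2.   1.8] w 0.0004 rot [-3.1406 -0.      0.117 ]
```

Call:
carry_out:
  moves:
    - {"x": 0,"y": 0,"z": 0.05,"roll": 0}
    - {"x": 0,"y": -0.8,"z": 0.05,"roll": 0}
    - {"x": 0,"y": -1.6,"z": 0.05,"roll": 0}
    - {"x": 0,"y": -2.4,"z": 0.05,"roll": 0}
    - {"x": 0,"y": -3.2,"z": 0.05,"roll": 0}
    - {"x": 0,"y": -4,"z": 0.05,"roll": 0}
    - {"x": 0,"y": -4.6,"z": 0.05,"roll": 0}
    - {"x": 0,"y": -4.6,"z": 0.05,"roll": 0}
    - {"x": 0,"y": -4.6,"z": 0.05,"roll": 0}

```text
t: 5.4
eef_pos: [0.6019, -0.04, 0.0527]
tool_rot: [-3.14, 0.0, 0.116]
wrist_force: [-0.7, 2.3, 3.6]
gripper_width: 0.0004
```

```bash
python3 look.py wrist wrist4 -.036 .13 .12
```

```text
t 5.4 tcp rack mm [ 44.9 -24.9  52.7] tgt world [0.5036 0.1045 0.12  ] shift cm [ -8.08 -15.5   -6.71] roll 0.04 F [-0.7  2.3  3.6] w 0.0004 rot [-3.1404  0.      0.1165]
```

View pics/wrist4.png

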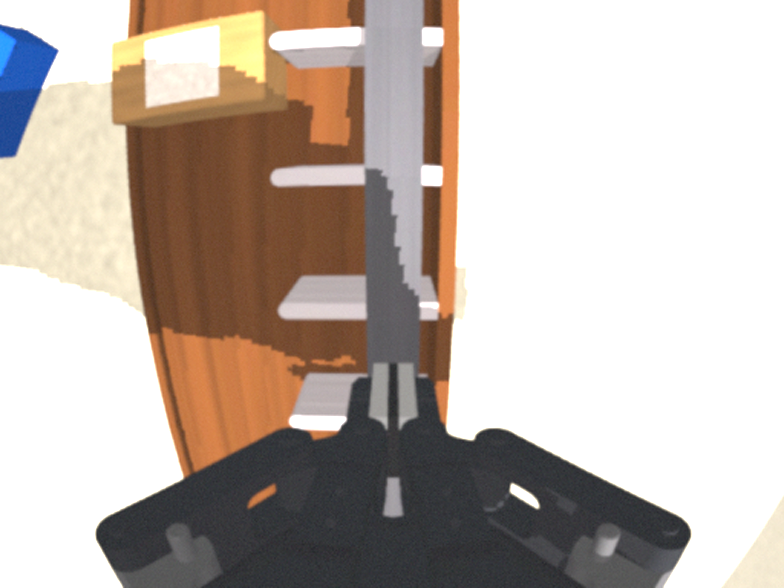

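Call:
carry_out:
  moves:
    - {"x": 0,"y": 0,"z": -4,"roll": 0}
    - {"x": 0,"y": 0,"z": -8,"roll": 0}
    - {"x": -2,"y": -4,"z": -8,"roll": 0}
    - {"x": -4,"y": -8,"z": -8,"roll": 0}
    - {"x": -6,"y": -12,"z": -8,"roll": 0}
    - {"x": -7.8,"y": -15.7,"z": -8,"roll": 0}
    - {"x": -7.8,"y": -15.7,"z": -6,"roll": 0}
    - {"x": -7.8,"y": -15.7,"z": -3,"roll": 0}
    - {"x": -7.8,"y": -15.7,"z": -1.5,"roll": 0}
    - {"x": -7.8,"y": -15.7,"z": -1.5,"roll": 0}
  jaw: 2

```text
t: 6.45
eef_pos: [0.5049, 0.1056, 0.0653]
tool_rot: [3.141, 0.005, 0.115]
wrist_force: [-0.4, 0.2, 0.6]
gripper_width: 0.0199
```

```bash
python3 look.py top top5 -.033 .132 .018;python3 look.py side side5 -.033 .132 .018;python3 look.py wrist wrist5 -.033 .132 .018
```

```text
t 6.45 tcp rack mm [-34.6 130.9  65.3] tgt world [0.5063 0.1069 0.018 ] shift cm [ 0.18 -0.11  4.73] roll -0.03 F [-0.4  0.2  0.6] w 0.0199 rot [3.1412 0.0045 0.1153]
t 6.5 tcp rack mm [-33.6 130.9  67.1] tgt world [0.5063 0.1069 0.018 ] shift cm [ 0.07 -0.11  4.91] roll -0.04 F [-0.8 -0.8  0.2] w 0.0203 rot [3.1413e+00 2.2000e-03 1.1510e-01]
t 6.55 tcp rack mm [-32.9 131.   68.2] tgt world [0.5063 0.1069 0.018 ] shift cm [-0.01 -0.1   5.02] roll -0.05 F [-0.3  0.8 -0.2] w 0.0198 rot [3.1416e+00 2.0000e-04 1.1500e-01]
```

View pics/side5.png

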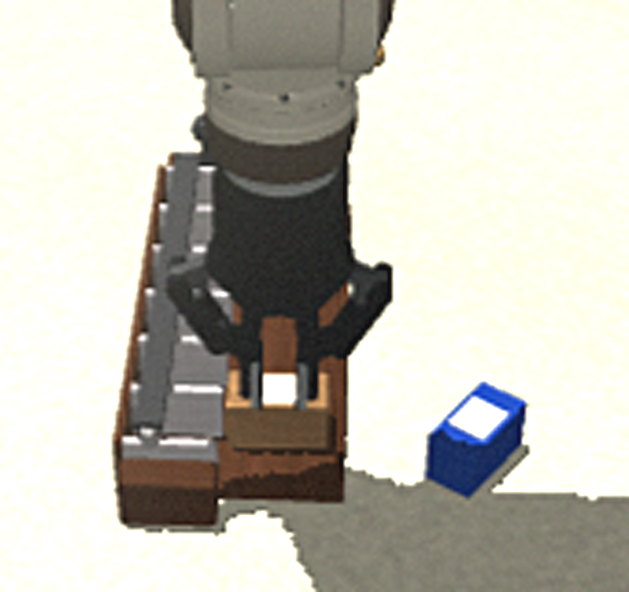

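View pics/wrist5.png

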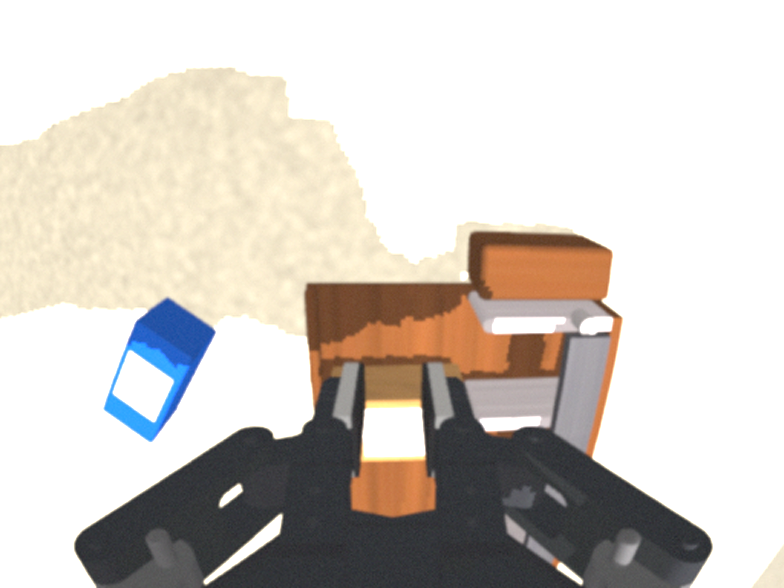

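View pics/top5.png

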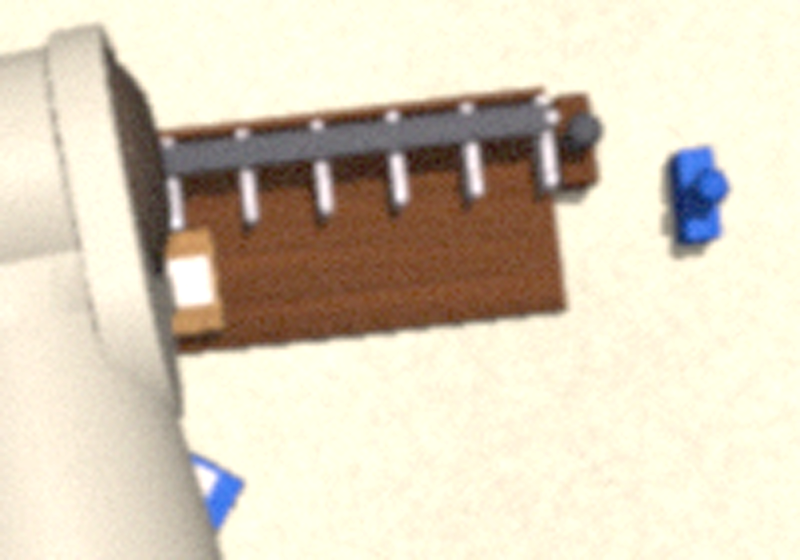

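Call:
carry_out:
  moves:
    - {"x": 0,"y": -0.2,"z": 2,"roll": 0}
    - {"x": 0,"y": -0.2,"z": 3.5,"roll": 0}
    - {"x": 0,"y": -0.2,"z": 4.4,"roll": 0}
    - {"x": 0,"y": -0.2,"z": 4.9,"roll": 0}
    - {"x": 0,"y": -0.2,"z": 4.9,"roll": 0}
    - {"x": 0,"y": -0.2,"z": 4.9,"roll": 0}

```text
t: 7.2
eef_pos: [0.5064, 0.1082, 0.0193]
tool_rot: [-3.142, -0.001, 0.116]
wrist_force: [0.5, 0.3, 0.4]
gripper_width: 0.0198
```

```bash
python3 look.py wrist wrist6 -.036 -.024 .018;python3 look.py side side6 -.033 -.024 .018
```

```text
t 7.2 tcp rack mm [-32.8 133.3  19.3] tgt world [ 0.5214 -0.0484  0.018 ] shift cm [-0.32 15.73  0.13] roll -0.02 F [0.5 0.3 0.4] w 0.0198 rot [-3.1416e+00 -5.0000e-04  1.1560e-01]
t 7.25 tcp rack mm [-32.6 133.4  19.4] tgt world [ 0.5244 -0.0481  0.018 ] shift cm [-0.03 15.74  0.14] roll -0.01 F [0.2 0.1 0.1] w 0.0201 rot [-3.1415e+00 -8.0000e-04  1.1560e-01]
```

View pics/wrist6.png

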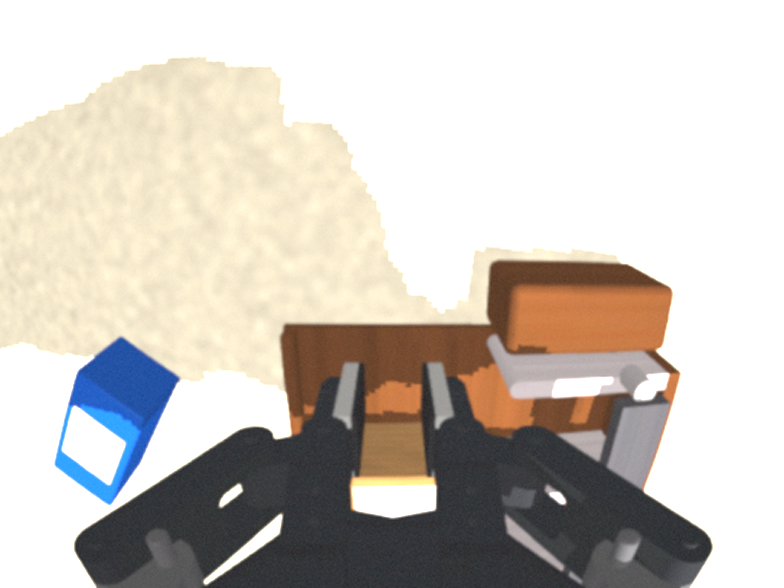

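View pics/side6.png

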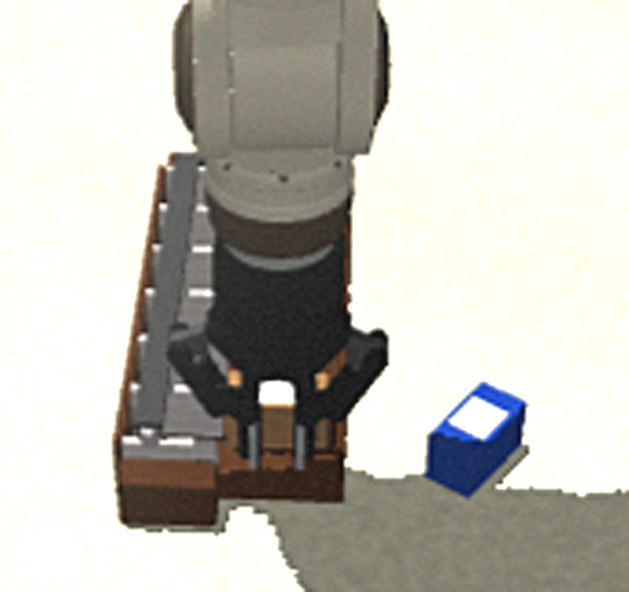

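Call:
carry_out:
  moves:
    - {"x": 0,"y": 0.7,"z": 0,"roll": 0}
    - {"x": 0,"y": 1.1,"z": 0,"roll": 0}
    - {"x": 0,"y": 1.4,"z": 0,"roll": 0}
    - {"x": -0.05,"y": 1.8,"z": 0,"roll": 0}
    - {"x": -0.1,"y": 2.2,"z": 0,"roll": 0}
    - {"x": -0.15,"y": 2.6,"z": 0,"roll": 0}
    - {"x": -0.2,"y": 3,"z": 0,"roll": 0}
    - {"x": -0.25,"y": 3.4,"z": 0,"roll": 0}
    - {"x": -0.25,"y": 3.8,"z": 0,"roll": 0}
    - {"x": -0.25,"y": 3.8,"z": 0,"roll": 0}

```text
t: 8.3
eef_pos: [0.5081, 0.0697, 0.0188]
tool_rot: [3.141, 0.0, 0.115]
wrist_force: [1.0, -0.7, 0.1]
gripper_width: 0.0195
```

```bash
python3 look.py wrist wrist7 -.036 .004 .018;python3 look.py side side7 -.036 .004 .018;python3 look.py top top7 -.036 .004 .018
```

```text
t 8.3 tcp rack mm [-35.6  94.8  18.8] tgt world [ 0.5181 -0.0206  0.018 ] shift cm [-0.03  9.08  0.08] roll -0.04 F [ 1.  -0.7  0.1] w 0.0195 rot [3.1414e+00 1.0000e-04 1.1510e-01]
t 8.35 tcp rack mm [-35.6  95.1  18.7] tgt world [ 0.5181 -0.0206  0.018 ] shift cm [-0.03  9.11  0.07] roll -0.04 F [-0.4  0.2 -0.1] w 0.0198 rot [3.1415e+00 1.0000e-04 1.1520e-01]
t 8.4 tcp rack mm [-35.6  95.2  18.8] tgt world [ 0.5181 -0.0206  0.018 ] shift cm [-0.04  9.12  0.08] roll -0.03 F [ 0.2 -0.3 -0.3] w 0.02 rot [3.1415e+00 1.0000e-04 1.1540e-01]
```

View pics/side7.png

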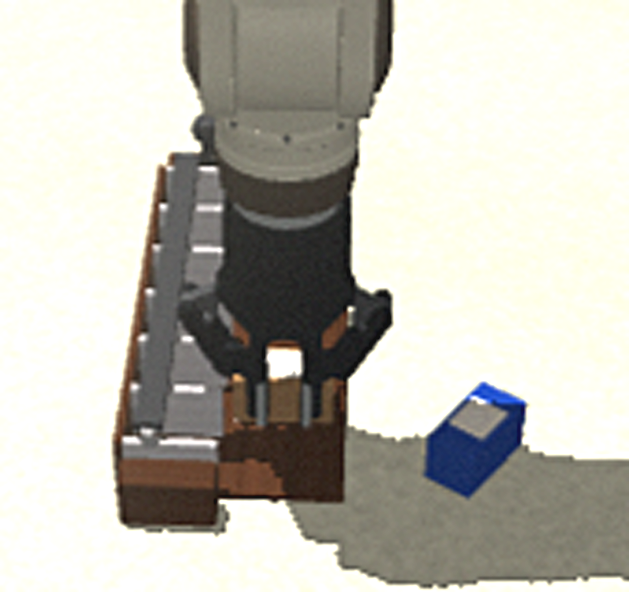

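View pics/wrist7.png

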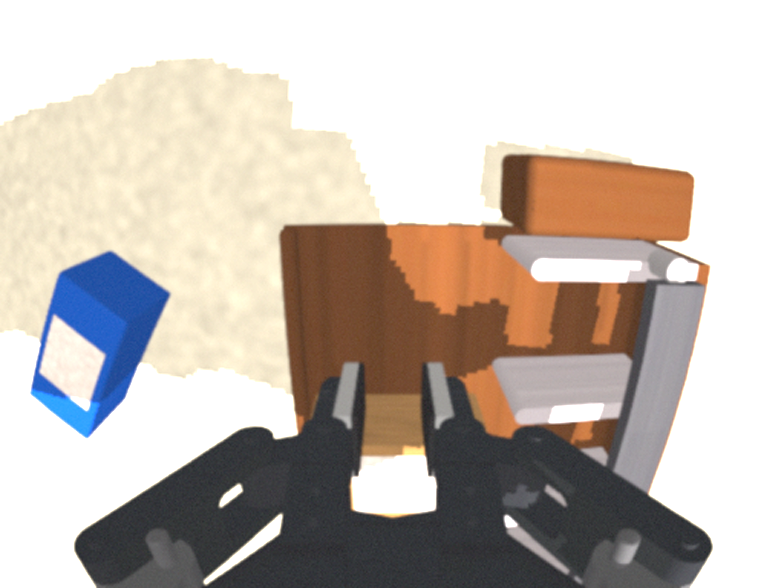

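View pics/top7.png

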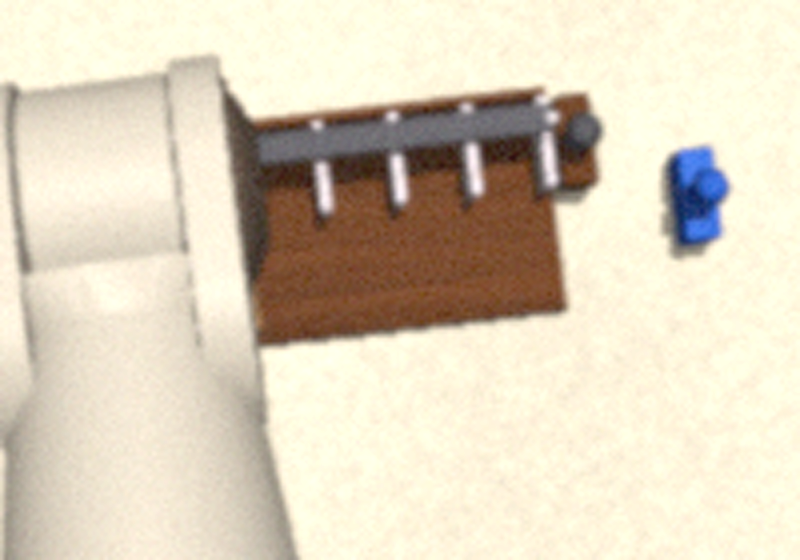

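Call:
carry_out:
  moves:
    - {"x": 0,"y": 0.4,"z": 0,"roll": 0}
    - {"x": 0,"y": 0.9,"z": 0,"roll": 0}
    - {"x": 0,"y": 1.4,"z": 0,"roll": 0}
    - {"x": 0,"y": 1.9,"z": 0,"roll": 0}
    - {"x": 0,"y": 2.4,"z": 0,"roll": 0}
    - {"x": 0,"y": 2.9,"z": 0,"roll": 0}
    - {"x": 0,"y": 3.4,"z": 0,"roll": 0}
    - {"x": 0,"y": 3.9,"z": 0,"roll": 0}
    - {"x": 0,"y": 4.4,"z": 0,"roll": 0}
    - {"x": 0,"y": 4.8,"z": 0,"roll": 0}

```text
t: 9.45
eef_pos: [0.5136, 0.0221, 0.0188]
tool_rot: [3.142, -0.0, 0.116]
wrist_force: [0.7, 0.3, -0.6]
gripper_width: 0.0196
```

Call:
carry_out:
  moves:
    - {"x": 0,"y": 0.4,"z": 0,"roll": 0}
    - {"x": 0,"y": 0.9,"z": 0,"roll": 0}
    - {"x": 0,"y": 1.4,"z": 0,"roll": 0}
    - {"x": 0,"y": 1.9,"z": 0,"roll": 0}
    - {"x": 0,"y": 2.4,"z": 0,"roll": 0}
    - {"x": 0,"y": 2.9,"z": 0,"roll": 0}
    - {"x": 0,"y": 3.3,"z": 0,"roll": 0}
    - {"x": 0,"y": 3.6,"z": 0,"roll": 0}
    - {"x": 0,"y": 3.8,"z": 0,"roll": 0}
    - {"x": 0,"y": 3.8,"z": 0,"roll": 0}

```text
t: 10.45
eef_pos: [0.518, -0.0155, 0.0188]
tool_rot: [3.141, 0.0, 0.115]
wrist_force: [-0.1, 0.4, -0.1]
gripper_width: 0.0197
```

```bash
python3 look.py wrist wrist8 -.036 .004 .018;python3 look.py side side8 -.036 .004 .018
```

```text
t 10.45 tcp rack mm [-35.6   9.1  18.8] tgt world [ 0.5181 -0.0206  0.018 ] shift cm [-0.04  0.51  0.08] roll -0.02 F [-0.1  0.4 -0.1] w 0.0197 rot [3.1415e+00 1.0000e-04 1.1550e-01]
t 10.5 tcp rack mm [-35.6   9.3  18.8] tgt world [ 0.5181 -0.0206  0.018 ] shift cm [-0.04  0.53  0.08] roll -0.02 F [-0.2 -0.3 -0.2] w 0.0196 rot [ 3.1415 -0.      0.1155]
```

View pics/side8.png

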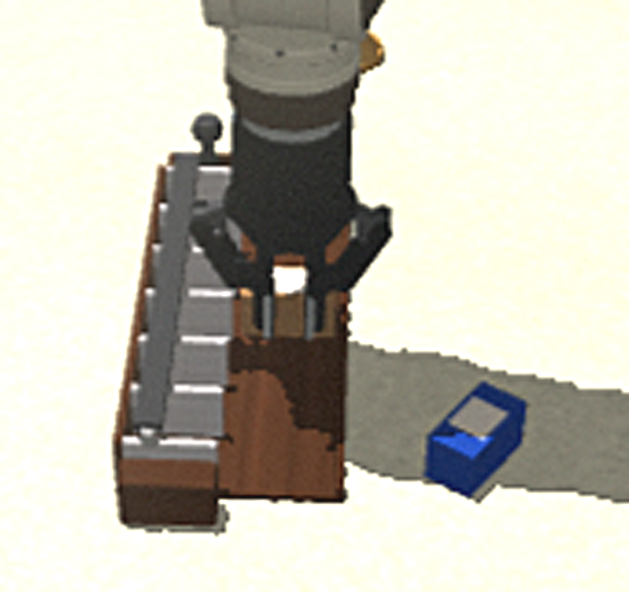

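View pics/wrist8.png

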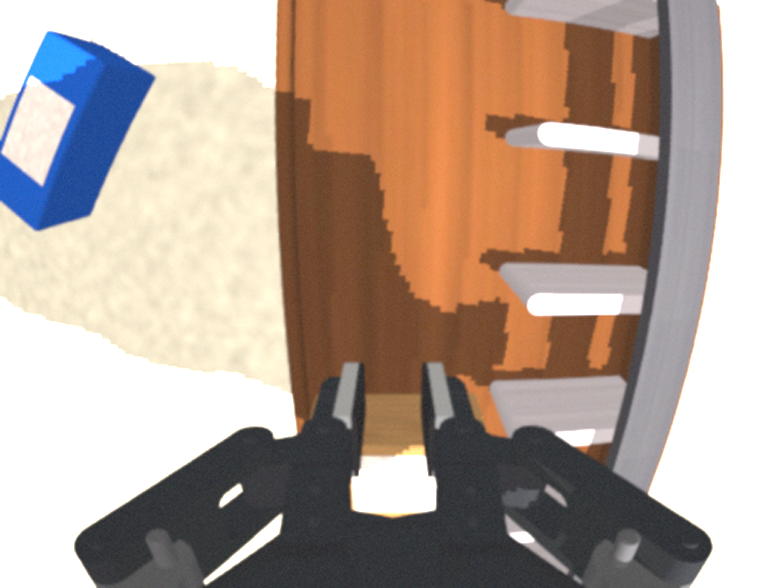

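Call:
carry_out:
  moves:
    - {"x": 0,"y": 0.3,"z": 0,"roll": 0}
    - {"x": 0,"y": 0.5,"z": 0,"roll": 0}
    - {"x": 0,"y": 0.5,"z": 0,"roll": 0}
    - {"x": 0,"y": -0.5,"z": 0,"roll": 0}
    - {"x": 0,"y": -1.5,"z": 0,"roll": 0}
    - {"x": 0,"y": -1.5,"z": -4,"roll": 0}
    - {"x": -2,"y": -3,"z": -8,"roll": 0}
    - {"x": -6,"y": -3,"z": -8,"roll": 0}
    - {"x": -9,"y": -3,"z": -8,"roll": 0}
    - {"x": -9,"y": -3,"z": -8,"roll": 0}
  jaw: 2

```text
t: 11.55
eef_pos: [0.4226, 0.0048, 0.0993]
tool_rot: [-3.142, -0.0, 0.116]
wrist_force: [0.2, 0.2, 0.7]
gripper_width: 0.0202
```

```bash
python3 look.py wrist wrist9 -.08 -.024 .08;python3 look.py top top9 -.08 -.024 .08
```

```text
t 11.55 tcp rack mm [-128.    40.3   99.3] tgt world [ 0.4777 -0.0535  0.08  ] shift cm [4.79 6.43 1.93] roll 0.03 F [0.2 0.2 0.7] w 0.0202 rot [-3.1415e+00 -2.0000e-04  1.1640e-01]
t 11.6 tcp rack mm [-126.3   40.1   99.3] tgt world [ 0.4777 -0.0535  0.08  ] shift cm [4.63 6.41 1.94] roll 0.03 F [ 0.8 -0.6  0.6] w 0.0206 rot [ 3.1415e+00 -1.4000e-03  1.1630e-01]
```

View pics/wrist9.png

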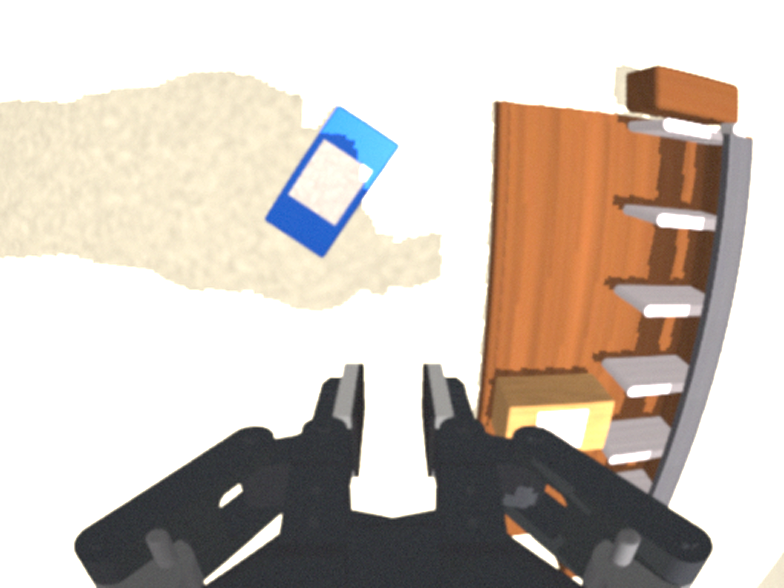

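View pics/top9.png

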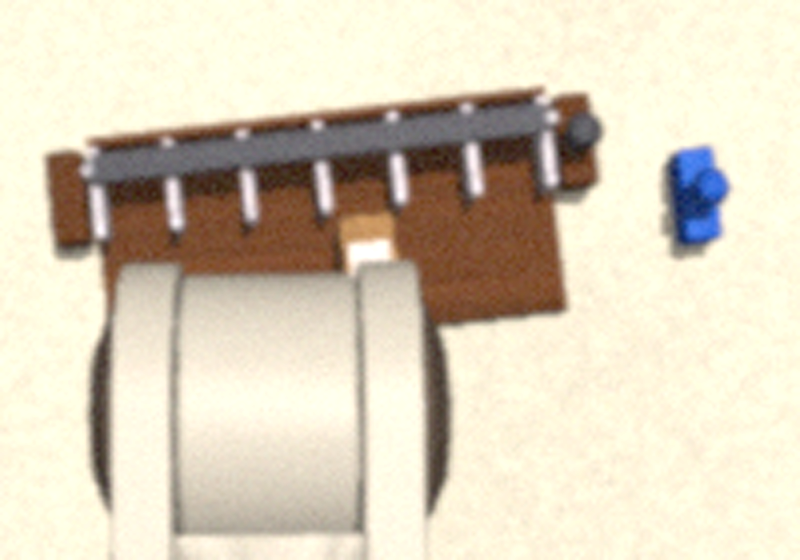

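```bash
python3 - <<'E'
from h import *
d=dict(np.load("wrist9.npz"));z=lambda a:(np.array(a,float)+.5)/1.53125-.5
# second pic's state was before motion of settle; use as is
m=[(.003,.048,.042),(.003,0,.042),(.003,-.048,.042)];i=z([(645,311),(628,391),(610,458)])
mc=[(-.032,.017,.04),(.032,.017,.04),(.032,-.017,.04)];ic=z([(508,405),(613,402),(605,451)])
p=least_squares(lambda p:(wproj(d,rk(p,m))-i).ravel(),[.554,-.02,.116]);print(p.x,p.fun)
q=least_squares(lambda p:(wproj(d,rk(p,mc))-ic).ravel(),[.52,-.05,.116]);print(q.x,q.fun)
for P in (p.x,np.load("rack.npy")):
    c,S=np.cos(P[2]),np.sin(P[2]);e=q.x[:2]-P[:2];print(c*e[0]+S*e[1],-S*e[0]+c*e[1],np.degrees(q.x[2]-P[2]))
T=dict(np.load("top9.npz"));zt=lambda a:(np.array(a,float)+.5)/4-.5+[180,110]
ys=[.144,.096,.048,0,-.048,-.096,-.144]
p=least_squares(lambda p:(proj(T,rk(p,[(.003,y,.042) for y in ys]))-zt([(102,240),(177,230),(251,222),(325,213),(401,205),(476,197),(551,188)])).ravel(),[.55,-.02,.11]).x
e=least_squares(lambda v:(proj(T,rk(p,[(v[0],v[1],.04),(v[2],v[3],.04)]))-zt([(340,222),(393,215)])).ravel(),[0,0,0,0]).x
print(p,e)
E
```

```text
[ 0.55500631 -0.01857933  0.11603374] [-0.08667258 -0.68158587  0.16781189  0.04331951  0.02839361  0.93982727]
[ 0.52275339 -0.04637462  0.10254559] [ 0.39060644  0.96625591  1.35216684 -0.44187235 -1.96038187 -0.76691215]
-0.03525399852666084 -0.02387434856015558 -0.7728141571671883
-0.03440220214066172 -0.022113434895466254 -0.7637917268699964
[ 0.55290222 -0.02231834  0.11212456] [-0.00311228 -0.00811722 -0.00250776 -0.04210082]
```

Call:
carry_out:
  moves:
    - {"x": 0,"y": 3,"z": 0,"roll": 0}
    - {"x": 1,"y": 6.4,"z": 0,"roll": 0}
    - {"x": 2.3,"y": 6.4,"z": 0,"roll": 0}
    - {"x": 2.3,"y": 6.4,"z": 4,"roll": 0}
    - {"x": 2.3,"y": 6.4,"z": 7,"roll": 0}
    - {"x": 2.3,"y": 6.4,"z": 8,"roll": 0}
    - {"x": 2.3,"y": 6.4,"z": 8,"roll": 0}
    - {"x": 2.3,"y": 6.4,"z": 8,"roll": 0}
  jaw: 0

```text
t: 12.45
eef_pos: [0.4562, -0.0566, 0.0199]
tool_rot: [3.141, -0.001, 0.116]
wrist_force: [0.0, -0.5, 0.3]
gripper_width: -0.0
```

```bash
python3 look.py wrist wrist10 -.08 -.0245 .019;python3 look.py side side10 -.013 -.0245 .019
```

```text
t 12.45 tcp rack mm [-101.7  -24.6   19.9] tgt world [ 0.4777 -0.054   0.019 ] shift cm [ 2.17 -0.01  0.09] roll 0.01 F [ 0.  -0.5  0.3] w -0.0 rot [ 3.1414e+00 -1.1000e-03  1.1600e-01]
t 12.5 tcp rack mm [-101.4  -24.7   20.3] tgt world [ 0.5443 -0.0463  0.019 ] shift cm [ 8.84 -0.02  0.15] roll 0.01 F [0.6 0.4 0.3] w 0.0 rot [ 3.1411e+00 -2.0000e-03  1.1600e-01]
```

View pics/wrist10.png

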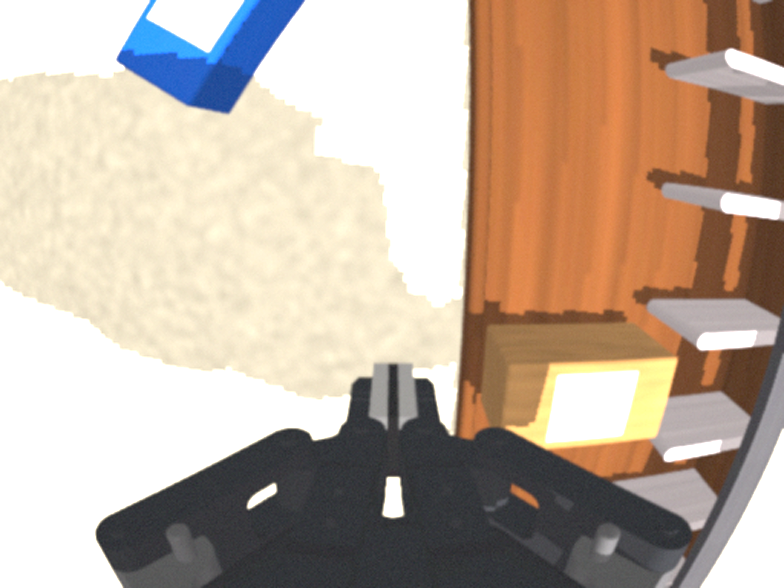

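View pics/side10.png

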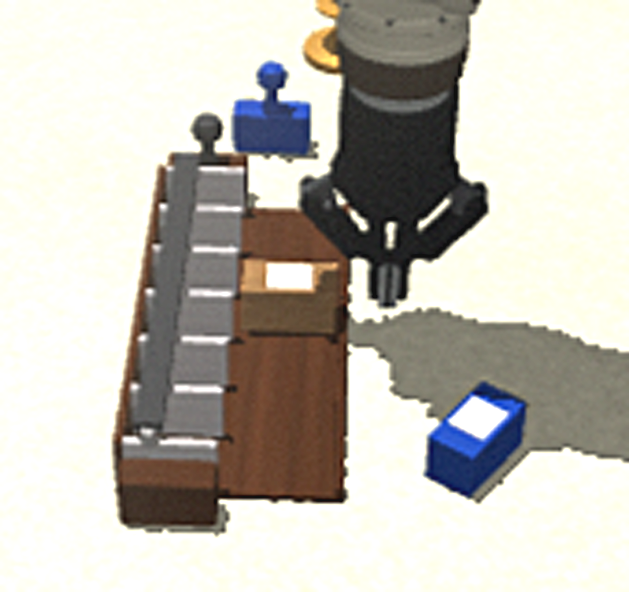

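Call:
carry_out:
  moves:
    - {"x": 1,"y": 0,"z": 0,"roll": 0}
    - {"x": 1.8,"y": 0,"z": 0,"roll": 0}
    - {"x": 2.2,"y": 0,"z": 0,"roll": 0}
    - {"x": 2.6,"y": 0,"z": 0,"roll": 0}
    - {"x": 3,"y": 0,"z": 0,"roll": 0}
    - {"x": 3.4,"y": 0,"z": 0,"roll": 0}
    - {"x": 3.8,"y": 0,"z": 0,"roll": 0}
    - {"x": 4.2,"y": 0,"z": 0,"roll": 0}
    - {"x": 4.6,"y": 0,"z": 0,"roll": 0}
    - {"x": 4.6,"y": 0,"z": 0,"roll": 0}

```text
t: 13.55
eef_pos: [0.5015, -0.0514, 0.0188]
tool_rot: [3.142, -0.0, 0.116]
wrist_force: [0.4, 0.5, 0.1]
gripper_width: 0.0002
```

```bash
python3 look.py wrist wrist11 -.013 -.0245 .019;python3 look.py side side11 -.013 -.0245 .019
```

```text
t 13.55 tcp rack mm [-56.1 -24.7  18.8] tgt world [ 0.5443 -0.0463  0.019 ] shift cm [ 4.31 -0.02 -0.02] roll -0.0 F [0.4 0.5 0.1] w 0.0002 rot [ 3.1415e+00 -2.0000e-04  1.1580e-01]
t 13.6 tcp rack mm [-56.4 -24.6  18.7] tgt world [ 0.5443 -0.0463  0.019 ] shift cm [ 4.34 -0.01 -0.03] roll -0.0 F [-0.6 -0.   0.3] w 0.0002 rot [-3.1416e+00  1.0000e-04  1.1580e-01]
```

View pics/wrist11.png

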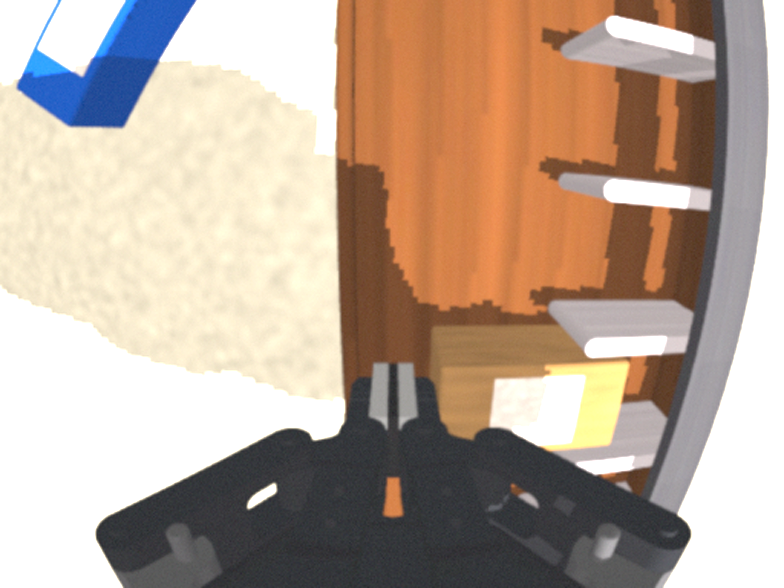

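View pics/side11.png

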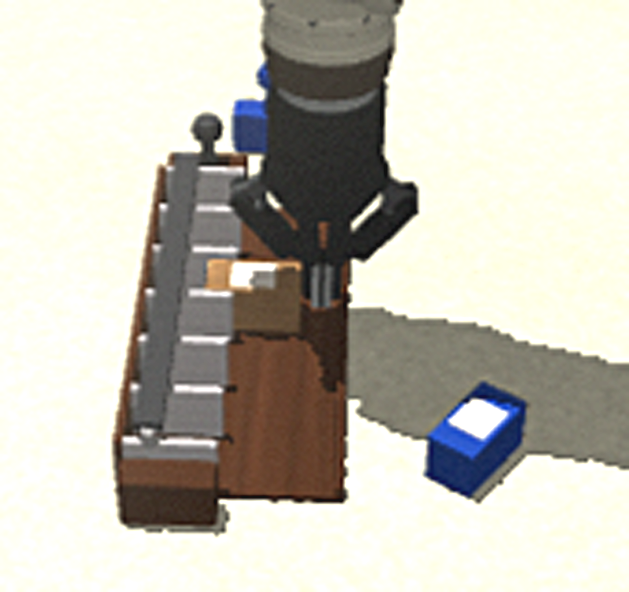

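Call:
carry_out:
  moves:
    - {"x": 0.4,"y": 0,"z": 0,"roll": 0}
    - {"x": 0.8,"y": 0,"z": 0,"roll": 0}
    - {"x": 1.2,"y": 0,"z": 0,"roll": 0}
    - {"x": 1.6,"y": 0,"z": 0,"roll": 0}
    - {"x": 2,"y": 0,"z": 0,"roll": 0}
    - {"x": 2.4,"y": 0,"z": 0,"roll": 0}
    - {"x": 2.8,"y": 0,"z": 0,"roll": 0}
    - {"x": 3.2,"y": 0,"z": 0,"roll": 0}
    - {"x": 3.5,"y": 0,"z": 0,"roll": 0}
    - {"x": 3.5,"y": 0,"z": 0,"roll": 0}

```text
t: 14.65
eef_pos: [0.5362, -0.0474, 0.0187]
tool_rot: [3.142, -0.0, 0.116]
wrist_force: [0.1, -0.2, -1.0]
gripper_width: 0.0001
```

```bash
python3 look.py wrist wrist12 -.013 -.0245 .019;python3 look.py side side12 -.013 -.0245 .019
```

```text
t 14.65 tcp rack mm [-21.2 -24.6  18.7] tgt world [ 0.5443 -0.0463  0.019 ] shift cm [ 0.82 -0.01 -0.03] roll -0.01 F [ 0.1 -0.2 -1. ] w 0.0001 rot [ 3.1416e+00 -1.0000e-04  1.1580e-01]
t 14.7 tcp rack mm [-21.4 -24.6  18.7] tgt world [ 0.5443 -0.0463  0.019 ] shift cm [ 0.84 -0.01 -0.03] roll -0.01 F [ 0.2  0.3 -1. ] w -0.0 rot [-3.1416  0.      0.1158]
```

View pics/wrist12.png

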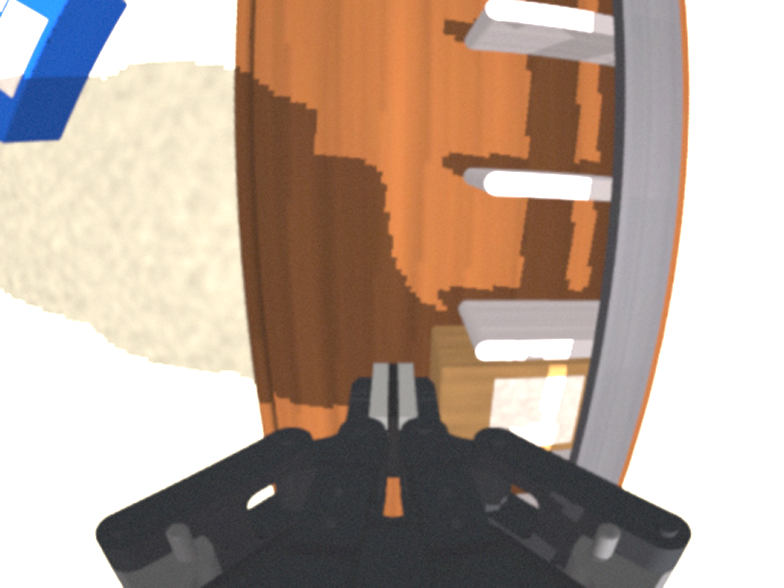

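View pics/side12.png

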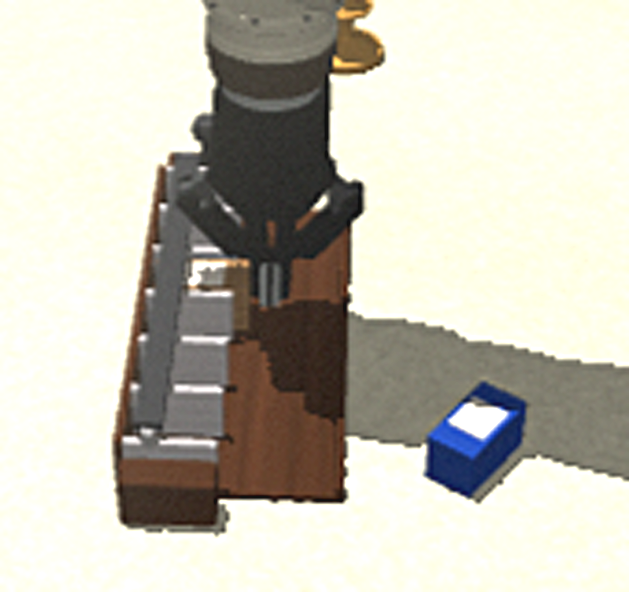

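Call:
carry_out:
  moves:
    - {"x": 0.2,"y": 0,"z": 0,"roll": 0}
    - {"x": 0.4,"y": 0,"z": 0,"roll": 0}
    - {"x": 0.4,"y": 0,"z": 0,"roll": 0}

```text
t: 15.05
eef_pos: [0.54, -0.0469, 0.0188]
tool_rot: [3.142, -0.0, 0.116]
wrist_force: [0.1, 0.6, -0.1]
gripper_width: 0.0001
```

Call:
carry_out:
  moves:
    - {"x": 0.1,"y": 0,"z": 0,"roll": 0}
    - {"x": 0.2,"y": 0,"z": 0,"roll": 0}
    - {"x": 0.2,"y": 0,"z": 0,"roll": 0}

```text
t: 15.35
eef_pos: [0.5405, -0.0468, 0.0187]
tool_rot: [-3.142, 0.003, 0.116]
wrist_force: [-7.9, -1.0, 4.9]
gripper_width: 0.0001
```

Call:
carry_out:
  moves:
    - {"x": 0.1,"y": 0,"z": 0,"roll": 0}
    - {"x": 0.1,"y": 0,"z": 0,"roll": 0}
    - {"x": 0.1,"y": 0,"z": 0,"roll": 0}

```text
t: 15.65
eef_pos: [0.5406, -0.0468, 0.0187]
tool_rot: [-3.141, 0.004, 0.115]
wrist_force: [-12.3, -1.2, 7.5]
gripper_width: -0.0002
```

Call:
carry_out:
  moves:
    - {"x": -0.3,"y": 0,"z": 0,"roll": 0}
    - {"x": -1,"y": 0,"z": 0,"roll": 0}
    - {"x": -3,"y": 0,"z": 0,"roll": 0}
    - {"x": -5,"y": 0,"z": -2,"roll": 0}
    - {"x": -8,"y": 0,"z": -6,"roll": 0}
    - {"x": -8,"y": -4,"z": -10,"roll": 0}
    - {"x": -8,"y": -9,"z": -12,"roll": 0}
    - {"x": -8,"y": -13,"z": -12,"roll": 0}
    - {"x": -8,"y": -13,"z": -12,"roll": 0}

```text
t: 16.55
eef_pos: [0.448, 0.0777, 0.1402]
tool_rot: [-3.14, -0.003, 0.121]
wrist_force: [0.4, 0.2, -0.1]
gripper_width: 0.0002
```

```bash
python3 look.py top top13 -.013 -.0245 .019;python3 look.py side side13 -.013 -.0245 .019;python3 look.py wrist wrist13 -.013 -.0245 .019
```

```text
t 16.55 tcp rack mm [-94.3 109.8 140.2] tgt world [ 0.5443 -0.0463  0.019 ] shift cm [ 8.02 13.49 12.13] roll 0.3 F [ 0.4  0.2 -0.1] w 0.0002 rot [-3.1402e+00 -3.1000e-03  1.2120e-01]
t 16.6 tcp rack mm [-94.5 107.8 139.5] tgt world [ 0.5443 -0.0463  0.019 ] shift cm [ 8.07 13.27 12.06] roll 0.27 F [ 0.  -0.3 -0.1] w -0.0002 rot [-3.1413e+00 -1.8000e-03  1.2050e-01]
t 16.65 tcp rack mm [-94.7 106.4 138.9] tgt world [ 0.5443 -0.0463  0.019 ] shift cm [ 8.12 13.11 12.  ] roll 0.16 F [ 0.3 -0.9 -0.6] w -0.0004 rot [ 3.1415e+00 -8.0000e-04  1.1860e-01]
```

View pics/top13.png

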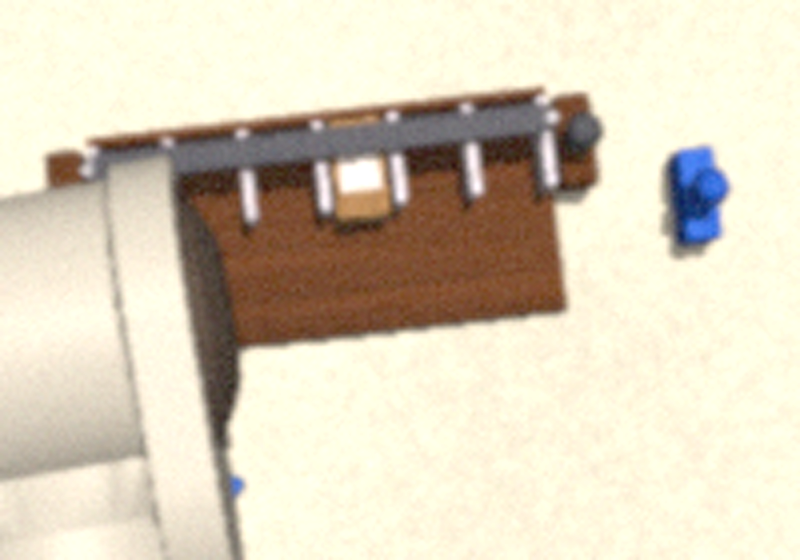

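View pics/side13.png

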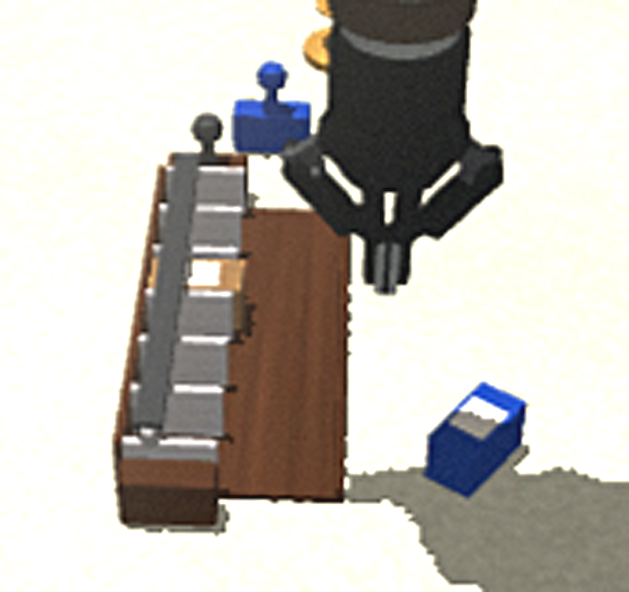

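```bash
python3 - <<'E'
from h import *
T=dict(np.load("top13.npz"));zt=lambda a:(np.array(a,float)+.5)/4-.5+[180,110]
ys=[.048,0,-.048,-.096,-.144]
p=least_squares(lambda p:(proj(T,rk(p,[(.003,y,.042) for y in ys]))-zt([(251,222),(325,213),(401,205),(476,197),(551,188)])).ravel(),[.55,-.02,.11]).x
print(p)
for P in(p,np.load("rack.npy")):
  print(least_squares(lambda v:(proj(T,rk(P,[(v[0],v[1],.04),(v[2],v[3],.04)]))-zt([(337,222),(388,215)])).ravel(),[0,0,0,0]).x)
import cv2
im=T["img"][125:170,245:300];cv2.imwrite("pics/top13z.png",cv2.cvtColor(cv2.convertScaleAbs(cv2.resize(im,None,fx=12,fy=12,interpolation=cv2.INTER_CUBIC),alpha=1.7,beta=15),cv2.COLOR_RGB2BGR))
E
```

```text
[ 0.55300236 -0.02197046  0.10990959]
[-0.00301875 -0.00656458 -0.00219669 -0.03928309]
[-0.00459241 -0.00791668 -0.00396559 -0.04063951]
```

View pics/top13z.png

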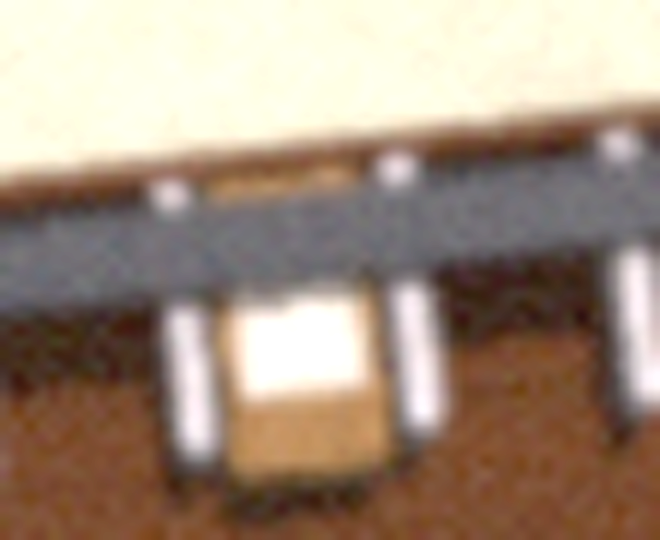

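View pics/wrist13.png

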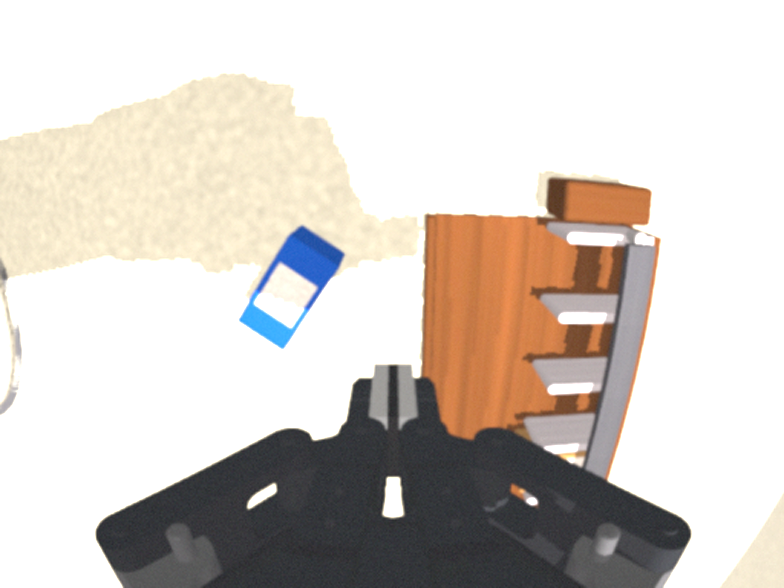

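```bash
python3 -c "
from workcell import *
s=read_state();print(s['t'],s['joint_velocities'].round(3),s['wrist_force'].round(1))
print(sign_off())"
```

```text
16.7 [-0.034  0.006 -0.003 -0.    -0.001 -0.001] [-0.2 -0.8 -0.1]
the job is handed in; nothing more can be done
None
```

The job is handed in at 16.7 s; `sign_off()` reports no verdict.

**What I did:**
- The dark knob is at the robot's right end of the rack, so I counted from there.
- With shut fingers I pressed the rail at rack y = -120 mm and slid over -72 to -24 mm. Force readings were about 2–4 N, and I then lifted off.
- I pushed the carton sideways along the channel with the fingers 2 cm open, then pushed it into the third gap with the fingers shut.

**Last checks:**
- **Stop:** The push stopped firmly at about 12 N with the tool no longer advancing.
- **Position:** The top camera puts the carton's rear edge at rack x ≈ -3 mm, which makes its centre about 29 mm, and y ≈ -23 mm. It stands flat with its front at the back stop. The combined rack estimate gave x about 1.5 mm and y about 1.3 mm different, still within the limits.
- **Clear of contact:** The gripper was held clear, with wrist force within noise. The arm still had a slight residual motion of 0.03 rad/s in joint 1 at hand-in.
- **Things around the rack:** The tool never came near the pen cup, candle holder or calculator, though I did not measure their positions again at the end.

**Refused call:** One move call was refused because it had no roll value; nothing moved.

**Unexplained reading:** During the final press there was an upward force of about 7.5 N that I did not explain. The carton looked undisturbed afterwards.

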